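# Weigh a casting on the spring scale and mark the reading

## Robot

A 6-joint arm with a two-finger parallel gripper is mounted at the origin on a cart in front of the work surface, level with it; the furniture and walls round the work are solid. World frame = base frame: x ahead of the robot, y to its left, z up, the work surface at z = 0. Lengths are in mm, angles in degrees, forces in N, time in s.
With the tool pointing down it reaches from about 350 to 850 mm from the base axis. Payload 8.1 kg.
Tool frame: the origin (TCP) lies midway between the tips of the shut fingers; the grasp point (between the pads) lies 19 mm behind it (hold_point_z is the distance from the TCP to the grasp point, in mm); z points along the fingers, y is the direction in which the jaws open and shut (so a half turn about z gives the same grasp; the last joint's range is limited). The gripper opens to 85 mm and grips with 20 to 120 N. Pads are 22 mm wide; open, the fingers measure 114 mm over their backs; the gripper's body (76 mm by 85 mm) begins 54 mm behind the grasp point. The pads swing forward as they close: fully open they stand 13 mm farther back than shut.
Start: joints at [71.138, 7.471, 85.268, -0, 87.261, -4.893], TCP at [144.813, 582.267, 231.292] pointing down, gripper open.
Joint ranges: [-169.43, 169.43], [-51.17, 129.36], [1.28, 143.12], [-76.62, 256.62], [0, 156.53], [-152.29, 152.29]. Speed limits (degrees/s): [136.94, 136.94, 159.86, 180, 180, 180].

## Interface

Orientations are given as [roll, pitch, yaw] about the fixed x, y, z axes, in that order (R = Rz(yaw) Ry(pitch) Rx(roll)).
In Python, from bench import sense, snapshot, camera_params, hand_in, hold_point_z gives the robot as it stands.
- The arm moves only by the tool servo_tool, never from a script. Its argument "motion" is a list of rows, each a list of 7 numbers: the finger opening in mm, from 0 to 85.4, then the shift along the tool's x, y, z in mm, then the turn, a rotation vector about the tool's x, y, z in rad. A call has 1 to 10 rows; each row shifts and turns the pose as measured when the row begins, along the tool's axes as they then stand; what a row does not reach is not made up. A row lasts 1/10 s, in which the tool goes at most 50 mm and 8.59 degrees, less where a joint would pass 70% of its speed; a pose out of reach is approached as far as the arm can. A call with a gripper value outside its range is refused whole. The fingers move at their own pace and stop on an object; "force" is the grip in N (left out, the last holds). Time passes only in rows, so rows that do not move let the fingers close. It gives the time, the measured TCP pose, the force and the opening at its end, in the units of the state.
- sense(): the state, without advancing time (a new reading comes with each control period).
- snapshot(name): name is "scene" or "top" or "wrist"; returns the picture (420x560x3 uint8, blue, green, red); there is no depth.
- camera_params(name): a dict with "fx", "fy", "cx", "cy" (pixels), "R" (3x3) and "t" (3): a world point X has camera coordinates R X + t; the wrist camera has in their place "tool_from_camera" (4x4, takes a point from camera to tool coordinates, whose origin is the TCP and whose axes are the flange's). Camera axes: x right, y down, z forward; pixel columns grow to the right and rows downward; lengths in mm; the calibration is good to about 2 mm. A picture is of the moment at which its call begins: read the wrist's pose just before it. camera_params takes no time and is no camera call.
- hand_in(): hands the job in, once; it reports no verdict.
The state is a dict: "time": time; "joint_pos": joint angles; "qd": joint speeds; "joint_efforts": joint torques, N m; "tool_pos": TCP position; "tcp_rot": TCP orientation; "ft_force": force on the tool from outside, world axes, zero at the start; "wrist_torque": the same for the moment, N m; "finger_gap": finger opening in mm.
Only numpy, scipy, OpenCV 4.12 (cv2) and the standard library are available. Lean on these libraries where they do the work, as an engineer would, in place of code of your own. Each camera call takes 0.05 s, during which the arm holds its last target. There are 200 camera calls.

## Task

Weigh the long rectangular casting: hang it by the middle of its handle in the dip of the spring scale's hook, lowering it gently so that the scale never bangs down on its stop. When it has come to rest, push the sliding marker down by its thumb pad until its needle is level with the scale's pointer, and leave the casting hanging. Leave the other castings and the things on the bench where they are.

Things in the scene. Friction and masses are not known exactly. Their poses are not given: they have to be found in the camera images.
- long_casting_center (a point): Centre (57 mm over the underside) of the long casting, plain grey metal: block 50 (own x) x 120 (own y) x 40 mm tall, with an arched handle of 12 mm round bar standing in its own y-z plane over the block's length. Both faces are alike: it may hang either way round. Overall 114 mm tall, 0.38 to 0.77 kg, different every time.
- long_casting_bar (a point): Middle of the long casting's handle: centre of the 12 mm bar at its peak, 108 mm over the underside. From here the bar slopes straight down both ways along the casting's y: 14 mm lower at 30 mm from the middle, 24 mm lower at 50 mm, where it turns straight down into the block. Opening under the peak: 62 mm high, 88 mm wide.
- hook_seat (a point): Upper surface of the scale's hook at its dip, where the handle bar must sit (bar's centre then 6 to 10 mm above this point). Axes: x from the hook back to the post, y to the left as one faces the scale plate, z up. 226 mm above the bench when empty; sinks with the load. The hook is 9 mm round bar; its turned-up tip is 24 mm from here towards -x and ends 25 mm higher. Free at both sides and above.
- hook_root (a point): Centre line of the hook bar, 30 mm in front of the post's scale plate: the level part of the hook runs from here along -x for 58 mm and then dips to the seat, 80 mm from here. The post behind is 280 mm tall (32 mm wide, its scale plate 76 mm); the stand's foot (14 mm thick, 100 x 90 mm) begins 70 mm behind the seat.
- scale (a joint): Reading of the spring scale: metres that hook and pointer have sunk, 0 empty, stop at 0.085. About 6.5 mm per 100 g (150 N/m), so 0.025 to 0.05 with the long casting; it bobs for about a second if let go suddenly.
- pointer_tip (a point): Tip of the scale's black pointer, on the aluminium scale plate on the front of the post; it moves with the hook. Axes as the stand's (x into the scale plate, y to the stand's left, z up).
- marker (a joint): Sliding reading marker at the right edge of the scale plate: metres below the scale's zero (negative: above); range -0.025 to 0.085. Level with the pointer when its value equals scale. Friction of about 2.5 N keeps it where it is left.
- marker_tip (a point): Tip of the marker's black needle, facing the pointer tip 2 mm away; level with it when both have the same height.
- marker_pad (a point): Middle of the upper face of the marker's round steel thumb pad, 28 mm across and 6 mm thick, 100 mm to the right (-y of hook_seat) and 106 mm behind (+x of) the hook seat, 62 mm clear of the scale plate's edge, at the end of a flat arm; its upper face is 3 mm above the marker tip. Press it down to slide the marker down.
- round_casting_center (a point): Centre, 57 mm over the underside, of the round casting: disc 84 mm across and 40 mm tall with the same sort of handle, 114 mm tall in all. Not to be weighed.
- square_casting_center (a point): Centre, 57 mm over the underside, of the square casting: block 70x70x40 mm with the same sort of handle, 114 mm tall in all. Not to be weighed.
- rounding_jack_center (a point): Bystander: wooden rounding jack, 34x150x48 mm, long along its own y; the point is its centre.
- jar_center (a point): Bystander: jar with orange lid, 64 mm across, 72 mm tall; the point is its centre.
- thread_spool_center (a point): Bystander: standing cream thread spool, 33 mm across, 58 mm tall; the point is its centre.
- clip_center (a point): Bystander: black and white spring clip, 22x83x28 mm, long along its own y; the point is its centre.

How it is judged (in metres and radians):
On the way, in this order (a step that is already met when the one before it is completed fails the run):
1. the long casting hangs by the middle of its handle in the dip of the scale's hook, let go and at rest (distance between long_casting_bar and hook_seat below 0.02 m and angle between long_casting_center's own z axis and vertical below 0.25 rad and value of joint scale above 0.015 m and velocity of joint scale between -0.01 and 0.01 m/s and contact force between the fingers and anything else below 0.05 N), for 0.3 s.
2. the marker's needle is level with the pointer (distance between long_casting_bar and hook_seat below 0.02 m and angle between long_casting_center's own z axis and vertical below 0.25 rad and value of joint scale above 0.015 m and velocity of joint scale between -0.01 and 0.01 m/s and z of marker_tip in the frame of pointer_tip between -0.005 and 0.005 m), for 0.2 s.
At the end, for the whole second after the job is handed in: The long casting hangs upright (within 0.25 rad) in the hook's dip (bar's middle within 20 mm of the seat point), the scale is at rest (under 10 mm/s) with a reading over 15 mm, and the marker's needle is within 5 mm of the pointer's height (all of step 2); the robot touches nothing.
It fails at once if the scale is banged or pushed down to its stop (value of joint scale above 0.082 m).
It fails at once if another casting is moved more than 30 mm (distance of any of round_casting_center, square_casting_center from where it was at the start of the episode above 0.03 m).
It fails at once if another thing on the bench is moved more than 30 mm (distance of any of rounding_jack_center, jar_center, thread_spool_center, clip_center from where it was at the start of the episode above 0.03 m).
It also fails if it takes over 51 s, if anything falls off the work surface, if the arm or the gripper's body presses on something with over 40 N, if the wrist force passes 120 N, or if a joint passes its speed limit or range.

## Working session

There is one attempt and no reset: what is moved stays moved. The work goes in short steps, Python scripts to look and compute and a tool call to move; the robot and the scene stay as the last step left them, time stands still between calls to the robot, and variables do not carry over. Pictures are saved under pics/ and viewed, about 8 in all and at most 12, crops included, and the job is handed in when it is done.

Besides the shell and the picture viewer there is one more tool, called after "Emit:" by a JSON object that holds its "name" and its "arguments", one argument or row to a line. servo_tool: Moves the arm, as the interface text tells. Its arguments: {"type":"object","properties":{"motion":{"type":"array"},"force":{"type":"number"}},"required":["motion"]}

```bash
mkdir -p pics; ls; python3 - <<'E'
from bench import *
import cv2
print(sense())
for n in("scene","top","wrist"):
    print(n,camera_params(n))
s=snapshot("scene");t=snapshot("top")
cv2.imwrite("pics/s0.png",s);cv2.imwrite("pics/t0.png",t)
print(hold_point_z)
E
```

```text
pics
{'time': 0.0, 'joint_pos': array([ 7.11390539e+01,  7.51289337e+00,  8.53312488e+01,  1.21425753e-03,
        8.72626072e+01, -4.89435752e+00]), 'qd': array([ 0.02160081,  0.10152797, -0.05331233, -0.05646482,  0.13412011,
       -0.07123182]), 'joint_efforts': array([-1.58514515e-03, -5.69388878e+01, -5.00562251e+01, -5.38383358e-05,
        1.44779854e-02, -1.42601536e-05]), 'tool_pos': array([144.61362221, 581.72738355, 230.24865985]), 'tcp_rot': array([-1.79893743e+02, -1.03160681e-02,  1.66033343e+02]), 'ft_force': array([ 0.2498979 ,  0.82618062, -0.39037296]), 'wrist_torque': array([ 0.03614692, -0.04464019, -0.00919535]), 'finger_gap': 85.25770672267635}
scene {'fx': 476.5571051918187, 'fy': 476.5571051918187, 'cx': 275.8682407147474, 'cy': 206.3039326214827, 'R': array([[ 0.52119729, -0.85325197,  0.01773275],
       [-0.65096235, -0.4108967 , -0.63828827],
       [ 0.55190705,  0.32113077, -0.76959316]]), 't': array([-201.01864807,  505.28912964,  863.02809136])}
top {'fx': 407.17608107448194, 'fy': 407.17608107448194, 'cx': 273.39960674956484, 'cy': 204.9999694358401, 'R': array([[ 0.02622823, -0.99965103,  0.00314668],
       [-0.98361996, -0.02636892, -0.17831561],
       [ 0.17833636,  0.00158177, -0.98396831]]), 't': array([131.0311324 , 594.64179419, 997.5872763 ])}
wrist {'fx': 323.329571710248, 'fy': 323.329571710248, 'cx': 277.0581174207425, 'cy': 204.5664495869127, 'tool_from_camera': array([[ 8.62427494e-04, -9.63301805e-01, -2.68419241e-01,
         6.77523058e+01],
       [ 9.99998551e-01,  1.22481093e-03, -1.18261394e-03,
         3.52263722e-01],
       [ 1.46797697e-03, -2.68417833e-01,  9.63301465e-01,
        -1.42898969e+02],
       [ 0.00000000e+00,  0.00000000e+00,  0.00000000e+00,
         1.00000000e+00]])}
18.700000000000003
```

View pics/s0.png

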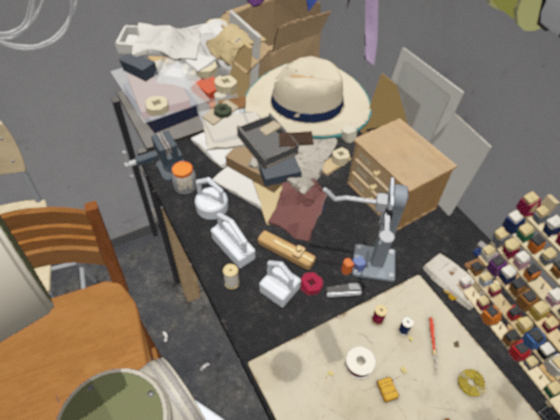

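View pics/t0.png

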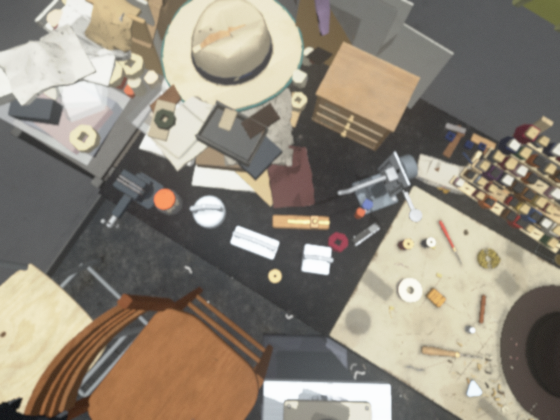

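Scene: long casting at about (233,240), square at (280,283), round at (211,198), scale on the right (390,230) with its hook pointing left to (330,195). Top: long casting (255,242), scale (380,185), hook tip about (343,190), pad (416,215). Next I'll enlarge both.

```bash
python3 - <<'E'
import cv2,numpy as np
s=cv2.imread("pics/s0.png");t=cv2.imread("pics/t0.png")
a=cv2.resize(s[170:290,310:420],None,fx=5,fy=5,interpolation=cv2.INTER_CUBIC)[:600,:400]
a=cv2.resize(s[170:290,320:400+10],(450,600),interpolation=cv2.INTER_CUBIC)
b=cv2.resize(t[145:225,330:430],(350,280),interpolation=cv2.INTER_CUBIC)
c=cv2.resize(t[222:262,225:285],(350,233),interpolation=cv2.INTER_CUBIC)
o=np.zeros((600,800,3),np.uint8);o[:,:450]=a;o[:280,450:]=b;o[290:523,450:]=c
cv2.imwrite("pics/c0.png",o)
E
```

```text
(no output)
```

View pics/c0.png

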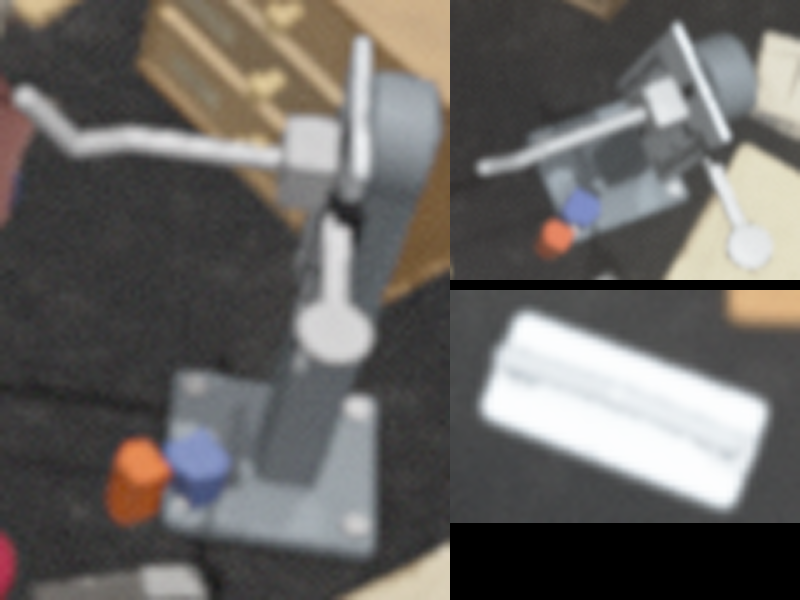

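Zoom: the hook tip is at scene (324.4,189.4) / top (340.3,193), the dip at scene (335,198.5), and the pad at scene (387,236.6) / top (415.1,215). The long casting's bar runs in the top view from (234.4,233.5) to (274.7,249.4).

```bash
cat > h.py <<'E'
import numpy as np, cv2
from bench import *
from scipy.spatial.transform import Rotation as Ro
def ray(n,uv,st=None):
    p=camera_params(n); d=np.array([(uv[0]-p["cx"])/p["fx"],(uv[1]-p["cy"])/p["fy"],1.])
    if n=="wrist":
        T=p["tool_from_camera"];R=Ro.from_euler("xyz",st["tcp_rot"],degrees=True).as_matrix()
        return R@T[:3,3]+st["tool_pos"], R@T[:3,:3]@d
    return -p["R"].T@p["t"], p["R"].T@d
def onz(r,z): o,d=r; return o+d*(z-o[2])/d[2]
def tri(a,b):
    (o,d),(q,e)=a,b; s=np.linalg.lstsq(np.c_[d,-e],q-o,rcond=None)[0]
    P,Q=o+s[0]*d,q+s[1]*e; return (P+Q)/2,np.linalg.norm(P-Q)
E
python3 - <<'E'
from h import *
np.set_printoptions(precision=1,suppress=True)
S=lambda u,v:ray("scene",(u,v));T=lambda u,v:ray("top",(u,v))
print("tip",tri(S(324.4,189.4),T(340.3,193)))
print("block",tri(S(320+285/5,170+155/5),T(386.6,177.9)))
print("pad",tri(S(387,236.6),T(415.1,215)))
print("dip plane", onz(S(335,198.6),222),onz(T(350,189.9),222))
# line of hook top view at z~226
a=onz(T(340.3,193),245);b=onz(T(386.6,177.9),250);print(a,b,np.degrees(np.arctan2(*(b-a)[1::-1])))
f=lambda x,y:T(225+(x-450)/5.833,222+(y-290)/5.833)
e1,e2=onz(f(510,359),84),onz(f(738,449),84);m=(e1+e2)/2
print("bar ends",e1,e2,np.linalg.norm(e1-e2),np.degrees(np.arctan2(*(e2-e1)[1::-1])))
c=[onz(f(*q),40) for q in((520,312),(768,405),(735,508),(482,412))]
print("block",c,np.mean(c,0)); print([np.linalg.norm(c[i]-c[i-1]) for i in range(4)])
E
```

```text
tip (array([584.8,   6.7, 246.7]), np.float64(1.7204041575132774))
block (array([624.5, -96.5, 234.1]), np.float64(1.0243186678457143))
pad (array([ 543.4, -151.8,  242.8]), np.float64(0.3980601322982975))
dip plane [593.8 -15.9 222. ] [598.2 -19.2 222. ]
[585.8   5.7 245. ] [620.  -91.6 250. ] -70.61835147895525
bar ends [510.5 239.   84. ] [475.  141.4  84. ] 103.79250756319053 -109.96448776084492
block [array([536.2, 239.5,  40. ]), array([497.8, 128.5,  40. ]), array([452.4, 141.9,  40. ]), array([491.4, 254.4,  40. ])] [494.5 191.1  40. ]
[np.float64(47.17284087615451), np.float64(117.45692484306313), np.float64(47.35983065498746), np.float64(119.07797084977078)]
```

```bash
cat >> h.py <<'E'
def plan(pos,yaw,n,st=None,tilt=180):
    st=st or sense(); p=np.array(st["tool_pos"]); R=Ro.from_euler("xyz",st["tcp_rot"],degrees=True)
    G=Ro.from_euler("xyz",[tilt,0,yaw],degrees=True); rv=(R.inv()*G).as_rotvec()/n
    d=(np.array(pos)-p)/n
    for i in range(n):
        print([*np.round(R.inv().apply(d),1),*np.round(rv,3)]); R=R*Ro.from_rotvec(rv)
E
python3 - <<'E'
from h import *
plan((502,214,200),70.5,14)
E
```

```text
[np.float64(-31.1), np.float64(-19.3), np.float64(2.2), np.float64(-0.0), np.float64(0.0), np.float64(0.119)]
[np.float64(-33.2), np.float64(-15.5), np.float64(2.2), np.float64(-0.0), np.float64(0.0), np.float64(0.119)]
[np.float64(-34.8), np.float64(-11.4), np.float64(2.2), np.float64(-0.0), np.float64(0.0), np.float64(0.119)]
[np.float64(-35.9), np.float64(-7.2), np.float64(2.2), np.float64(-0.0), np.float64(0.0), np.float64(0.119)]
[np.float64(-36.5), np.float64(-2.9), np.float64(2.2), np.float64(-0.0), np.float64(0.0), np.float64(0.119)]
[np.float64(-36.6), np.float64(1.4), np.float64(2.2), np.float64(-0.0), np.float64(0.0), np.float64(0.119)]
[np.float64(-36.2), np.float64(5.8), np.float64(2.2), np.float64(-0.0), np.float64(0.0), np.float64(0.119)]
[np.float64(-35.2), np.float64(10.0), np.float64(2.2), np.float64(-0.0), np.float64(0.0), np.float64(0.119)]
[np.float64(-33.8), np.float64(14.2), np.float64(2.2), np.float64(-0.0), np.float64(0.0), np.float64(0.119)]
[np.float64(-31.9), np.float64(18.1), np.float64(2.2), np.float64(-0.0), np.float64(0.0), np.float64(0.119)]
[np.float64(-29.5), np.float64(21.7), np.float64(2.2), np.float64(-0.0), np.float64(0.0), np.float64(0.119)]
[np.float64(-26.7), np.float64(25.1), np.float64(2.2), np.float64(-0.0), np.float64(0.0), np.float64(0.119)]
[np.float64(-23.5), np.float64(28.1), np.float64(2.2), np.float64(-0.0), np.float64(0.0), np.float64(0.119)]
[np.float64(-20.0), np.float64(30.7), np.float64(2.2), np.float64(-0.0), np.float64(0.0), np.float64(0.119)]
```

Emit:
{"name": "servo_tool", "arguments": {
  "motion": [
    [85,-31,-19,2,0,0,0.119],
    [85,-33,-15,2,0,0,0.119],
    [85,-35,-11,2,0,0,0.119],
    [85,-36,-7,2,0,0,0.119],
    [85,-36,-3,2,0,0,0.119],
    [85,-36,1,2,0,0,0.119],
    [85,-36,6,2,0,0,0.119],
    [85,-35,10,2,0,0,0.119],
    [85,-34,14,2,0,0,0.119],
    [85,-32,18,2,0,0,0.119]
  ]
}}

```text
time: 1.1
tool_pos: [398.0, 307.8, 204.8]
tcp_rot: [-179.6, 0.3, 95.7]
ft_force: [0.3, 0.0, -0.9]
finger_gap: 84.5
```

Emit:
{"name": "servo_tool", "arguments": {
  "motion": [
    [85,-29,22,2,0,0,0.119],
    [85,-27,25,2,0,0,0.119],
    [85,-23,28,2,0,0,0.119],
    [85,-20,31,2,0,0,0.119]
  ]
}}

```text
time: 1.5
tool_pos: [498.1, 193.3, 195.0]
tcp_rot: [-179.7, 0.6, 67.3]
ft_force: [0.5, -0.3, -0.1]
finger_gap: 84.6
```

```bash
sed -i 's/print(\[\*np/print(*[*np/;s/,\*np.round(rv,3)\]/,*np.round(rv,3)]/' h.py; python3 - <<'E'
from h import *
st=sense();cv2.imwrite("pics/w1.png",snapshot("wrist"))
print(st["time"],st["tool_pos"],st["tcp_rot"],st["ft_force"]); plan((502,214,140),70.5,6,st)
E
```

```text
1.5 [498.13258236 193.34373094 194.97991532] [-179.72572034    0.55762203   67.26175191] [ 0.52369409 -0.33438165 -0.0787599 ]
3.5 -0.7 9.1 -0.001 0.002 -0.009
3.5 -0.7 9.1 -0.001 0.002 -0.009
3.5 -0.6 9.1 -0.001 0.002 -0.009
3.5 -0.6 9.1 -0.001 0.002 -0.009
3.5 -0.6 9.2 -0.001 0.002 -0.009
3.5 -0.6 9.2 -0.001 0.002 -0.009
```

View pics/w1.png

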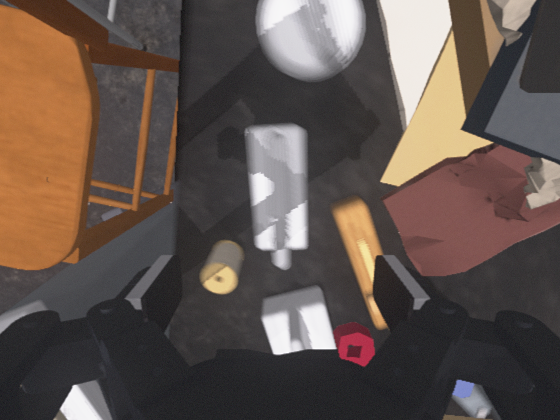

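Wrist: the block's top face has corners at about (247,127), (303,125), (308,247) and (255,250), and the near handle shoulder is at (282,265). I'll cast these onto their planes to check.

```bash
python3 - <<'E'
from h import *
np.set_printoptions(precision=1,suppress=True)
st=sense();st["tool_pos"]=np.array([498.13,193.34,194.98])
c=np.array([onz(ray("wrist",q,st),40) for q in((247,127),(303,125),(308,247),(255,250))])
print(c,c.mean(0),[np.linalg.norm(c[i]-c[i-1]) for i in range(4)])
for a,b in((3,0),(2,1)): d=c[b]-c[a];print(np.degrees(np.arctan2(d[1],d[0])))
print(onz(ray("wrist",(282,262),st),84))
E
```

```text
[[495.3 254.8  40. ]
 [541.9 236.6  40. ]
 [502.3 125.2  40. ]
 [452.5 143.1  40. ]] [498.  189.9  40. ] [np.float64(119.63441758786122), np.float64(50.083115815289894), np.float64(118.25176713575505), np.float64(52.913501449862856)]
69.04197292671499
70.40819132683242
[480.1 140.6  84. ]
```

Emit:
{"name": "servo_tool", "arguments": {
  "motion": [
    [70,7,1,20,0,0.006,-0.025],
    [70,7,1,20,0,0.004,-0.025],
    [70,5,1,25,0,0,0],
    [70,3,0,25,0,0,0],
    [60,0,0,10,0,0,0],
    [60,0,0,5,0,0,0]
  ]
}}

```text
time: 2.15
tool_pos: [513.5, 205.3, 85.5]
tcp_rot: [-179.9, 0.1, 69.3]
ft_force: [-0.5, 0.2, -0.1]
finger_gap: 59.9
```

```bash
python3 - <<'E'
from h import *
st=sense();print(st["tcp_rot"],st["ft_force"]); plan((504.5,214,77),70,3,st)
E
```

```text
[-1.79856088e+02  1.17702718e-01  6.93402314e+01] [-0.52105381  0.17698545 -0.11619913]
1.7 -3.8 2.8 -0.001 0.001 -0.004
1.7 -3.8 2.8 -0.001 0.001 -0.004
1.7 -3.8 2.8 -0.001 0.001 -0.004
```

Emit:
{"name": "servo_tool", "arguments": {
  "motion": [
    [60,2,-4,3,0,0,0],
    [60,2,-4,3,0,0,0],
    [60,1,-3,2,0,0,0],
    [60,0,0,0,0,0,0]
  ]
}}

```text
time: 2.55
tool_pos: [504.8, 215.1, 79.1]
tcp_rot: [-179.9, 0.0, 69.4]
ft_force: [-0.2, 0.4, 0.7]
finger_gap: 60.1
```

```bash
python3 - <<'E'
from h import *
st=sense();im=snapshot("wrist");cv2.imwrite("pics/w2.png",im)
print(st["tool_pos"],st["tcp_rot"],st["ft_force"])
E
```

```text
[504.81722668 215.06282695  79.07587366] [-1.79944351e+02  3.85459845e-02  6.93662179e+01] [-0.24070058  0.38605333  0.71839941]
```

View pics/w2.png

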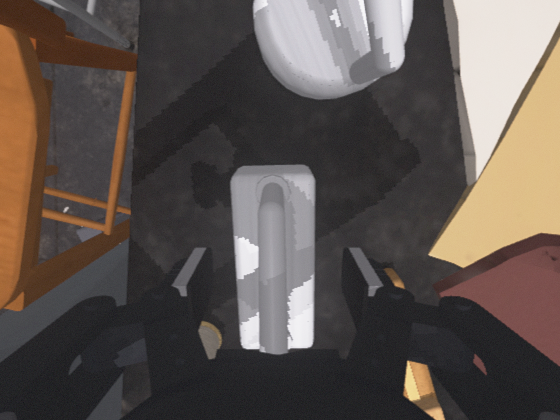

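Wrist, close up: the bar runs at column ~272 midway between the fingers, and the block's far edge is at row 166 (columns 232–313). I'm checking the offset along the bar and then gripping.

```bash
python3 - <<'E'
from h import *
st=sense()
R=Ro.from_euler("xyz",st["tcp_rot"],degrees=True)
for q,z in(((236,168),40),((313,168),40),((273,183),87),((233,345),40),((313,348),40),((273,300),105)): print(q,np.round(R.inv().apply(onz(ray("wrist",q,st),z)-st["tool_pos"]),1))
E
```

```text
(236, 168) [ 38.7 -23.1  39.4]
(313, 168) [38.8 20.6 39.4]
(273, 183) [39.9 -1.6 -7.6]
(233, 345) [-80.  -29.1  39.4]
(313, 348) [-82.3  24.3  39.4]
(273, 300) [ -5.3  -1.5 -25.6]
```

Emit:
{"name": "servo_tool", "arguments": {
  "motion": [
    [0,0,0,2,0,0,0],
    [0,0,0,0,0,0,0],
    [0,0,0,0,0,0,0],
    [0,0,0,0,0,0,0],
    [0,0,0,0,0,0,0]
  ],
  "force": 90
}}

```text
time: 3.1
tool_pos: [506.1, 215.4, 78.7]
tcp_rot: [179.9, -0.1, 69.4]
ft_force: [-0.3, 0.4, -0.2]
finger_gap: 8.9
```

Emit:
{"name": "servo_tool", "arguments": {
  "motion": [
    [0,0,0,0,0,0,0],
    [0,0,0,-5,0,0,0],
    [0,0,0,-10,0,0,0],
    [0,0,0,-20,0,0,0],
    [0,0,0,-20,0,0,0],
    [0,0,0,0,0,0,0]
  ]
}}

```text
time: 3.7
tool_pos: [503.2, 214.0, 133.3]
tcp_rot: [-179.7, 0.2, 69.3]
ft_force: [0.9, 0.9, -5.6]
finger_gap: 9.0
```

```bash
python3 - <<'E'
from h import *
st=sense();im=snapshot("wrist");cv2.imwrite("pics/w3.png",im)
print(st["tool_pos"],st["tcp_rot"],st["ft_force"],st["wrist_torque"],st["finger_gap"])
E
```

```text
[503.20323248 214.02047022 133.32764491] [-179.73195888    0.21069353   69.34118197] [ 0.85167818  0.93887898 -5.62808826] [ 0.27350181 -0.16834365  0.08981913] 8.950260489173019
```

View pics/w3.png

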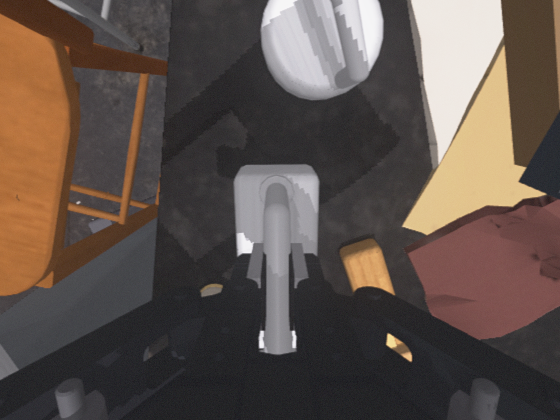

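Emit:
{"name": "servo_tool", "arguments": {
  "motion": [
    [0,0,0,-25,0,0,0],
    [0,0,0,-35,0,0,0],
    [0,0,0,-30,0,0,0],
    [0,0,0,-16,0,0,0],
    [0,0,0,0,0,0,0]
  ]
}}

```text
time: 4.25
tool_pos: [499.3, 212.5, 232.6]
tcp_rot: [-179.1, 0.7, 69.3]
ft_force: [1.6, 0.4, -6.0]
finger_gap: 9.0
```

```bash
python3 - <<'E'
from h import *
plan((583.5,61,239),22.5,9)
E
```

```text
-12.5 14.7 -0.8 -0.001 0.002 0.091
-11.1 15.8 -0.8 -0.001 0.002 0.091
-9.6 16.7 -0.8 -0.001 0.002 0.091
-8.0 17.5 -0.8 -0.001 0.002 0.091
-6.4 18.2 -0.8 -0.001 0.002 0.091
-4.7 18.7 -0.8 -0.001 0.002 0.091
-3.0 19.0 -0.8 -0.001 0.002 0.091
-1.3 19.2 -0.8 -0.001 0.002 0.091
0.5 19.3 -0.7 -0.001 0.002 0.091
```

Emit:
{"name": "servo_tool", "arguments": {
  "motion": [
    [0,-12,15,-1,0,0.002,0.09],
    [0,-11,16,-1,0,0.002,0.09],
    [0,-9.5,17,-1,0,0.002,0.09],
    [0,-8,17.5,-1,0,0.002,0.09],
    [0,-6.5,18,-1,0,0.002,0.09],
    [0,-4.5,18.5,-1,0,0.002,0.09],
    [0,-3,19,-1,0,0.002,0.09],
    [0,-1,15,-1,0,0.002,0.09],
    [0,0,10,0,0,0,0.09],
    [0,0,0,0,0,0,0]
  ]
}}

```text
time: 5.25
tool_pos: [570.4, 66.4, 212.9]
tcp_rot: [-179.1, 2.0, 21.1]
ft_force: [0.2, 0.4, -5.4]
finger_gap: 8.9
```

```bash
python3 - <<'E'
from h import *
st=sense();s=snapshot("scene");t=snapshot("top");w=snapshot("wrist")
print(st["tool_pos"],st["tcp_rot"],st["ft_force"])
plan((583.5,61,239),22.5,1,st)
o=np.zeros((600,800,3),np.uint8)
o[:,:400]=cv2.resize(s[150:270,290:370],(400,600),interpolation=cv2.INTER_CUBIC)
o[:300,400:]=cv2.resize(t[150:240,310:430],(400,300),interpolation=cv2.INTER_CUBIC)
o[300:,400:]=cv2.resize(w,(400,300))
cv2.imwrite("pics/c4.png",o)
E
```

```text
[570.39703343  66.43072402 212.85212136] [-179.08693988    2.01225737   21.14438544] [ 0.16572512  0.42860344 -5.42500128]
9.3 9.4 -26.6 -0.016 0.035 -0.024
```

View pics/c4.png

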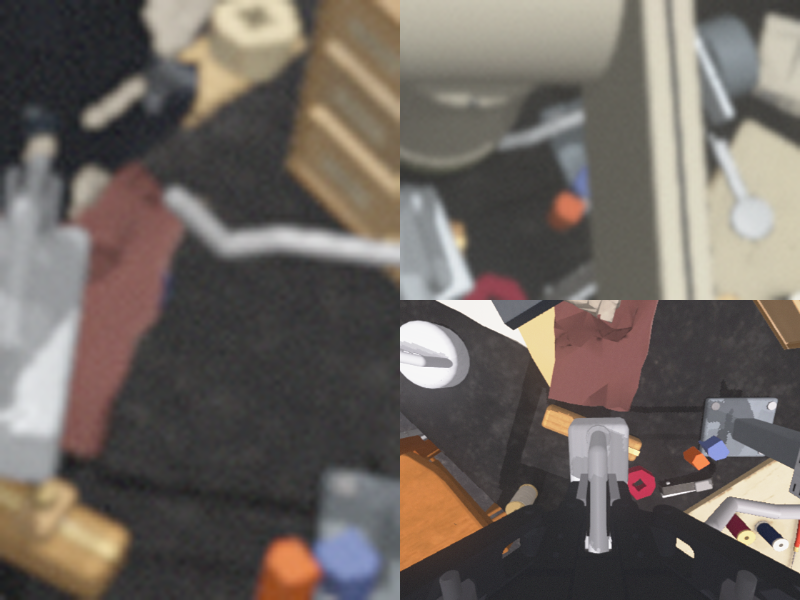

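Emit:
{"name": "servo_tool", "arguments": {
  "motion": [
    [0,5,5,-16,-0.008,0.018,-0.012],
    [0,4,4,-12,-0.008,0.018,-0.012],
    [0,0,0,-6,0,0.003,0],
    [0,0,0,-4,0,0.003,0]
  ]
}}

```text
time: 5.8
tool_pos: [583.2, 64.7, 254.9]
tcp_rot: [180.0, -0.7, 23.4]
ft_force: [-0.3, 0.2, -5.8]
finger_gap: 9.3
```

```bash
python3 - <<'E'
from h import *
st=sense();w=snapshot("wrist")
print(st["tool_pos"],st["tcp_rot"],st["ft_force"],sense()["tool_pos"])
plan((583.5,61,239),22.5,1,st)
cv2.imwrite("pics/c5.png",w)
cv2.imwrite("pics/c5z.png",cv2.resize(w[220:400,220:540],(800,450),interpolation=cv2.INTER_CUBIC))
E
```

```text
[583.17077597  64.68703455 254.88587748] [179.98255809  -0.70552224  23.36014563] [-0.28420727  0.21003967 -5.8159853 ] [583.5978272   64.6732298  255.89305609]
-1.4 3.5 15.9 0.0 -0.012 0.015
```

View pics/c5z.png

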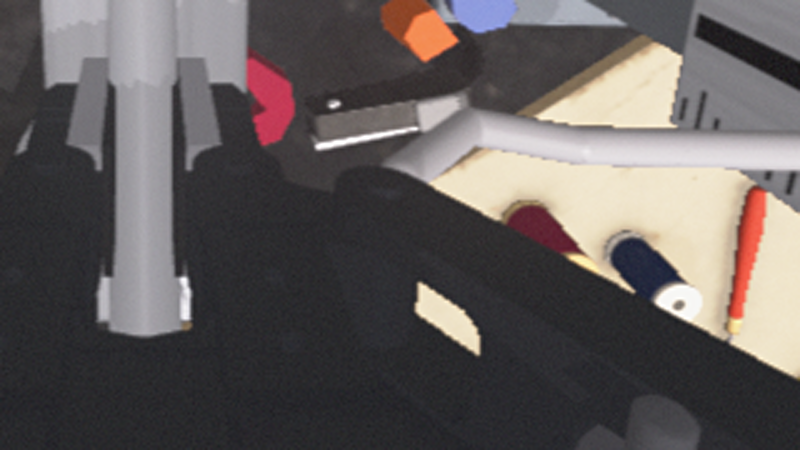

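Wrist: the hook's dip is at (410,270) and the bend into the level part is at about (453,280). The level part runs to (536,280) along the image's right direction.

```bash
python3 - <<'E'
from h import *
np.set_printoptions(precision=1,suppress=True)
st=sense();st["tool_pos"]=np.array([583.2,64.7,254.9]);st["tcp_rot"]=np.array([180,-.7,23.36])
d=onz(ray("wrist",(410,269),st),221.5);print("dip",d)
for z in(228,234,240):
  a,b=[onz(ray("wrist",q,st),z) for q in((455,278.5),(535,279.8))]
  print(z,a,b,np.degrees(np.arctan2(*(b-a)[1::-1])),np.linalg.norm(a[:2]-d[:2]))
R=Ro.from_euler("xyz",st["tcp_rot"],degrees=True)
for z in (-29,):print("bar peak px?")
print(sense()["tool_pos"])
# bar column direction in tool: bar at px crop (145,100) & (145,300)
p=camera_params("wrist");T=np.linalg.inv(p["tool_from_camera"])
for q in((-20,0,-29.3),(-20,-3,-29.3),(5,0,-18)):
  c=T[:3,:3]@q+T[:3,3];print(q,p["fx"]*c[0]/c[2]+p["cx"],p["fy"]*c[1]/c[2]+p["cy"])
E
```

```text
dip [595.9 -16.6 221.5]
228 [602.8 -39.7 228. ] [620.6 -83.  228. ] -67.66022943188261 24.071601327481922
234 [604.2 -35.1 234. ] [621.4 -76.8 234. ] -67.66022943188251 20.252508504999845
240 [605.7 -30.5 240. ] [622.2 -70.7 240. ] -67.66022943188239 16.95454517810188
bar peak px?
[583.6  64.7 255.9]
(-20, 0, -29.3) 277.0820515144647 336.63848379505123
(-20, -3, -29.3) 269.7900899582341 336.6406411312529
(5, 0, -18) 277.0911859136403 268.7176608327498
```

Emit:
{"name": "servo_tool", "arguments": {
  "motion": [
    [0,-1,1,8,0,-0.006,0.01],
    [0,0,1,7,0,-0.006,0.01],
    [0,0,0,-1,0,0,0]
  ]
}}

```text
time: 6.15
tool_pos: [583.3, 62.5, 240.8]
tcp_rot: [180.0, -0.1, 22.1]
ft_force: [-0.9, -0.3, -5.3]
finger_gap: 9.1
```

```bash
python3 - <<'E'
from h import *
st=sense();print(st["tool_pos"],st["tcp_rot"],st["ft_force"]);plan((614,-8.7,240),22.3,8,st)
E
```

```text
[583.31245791  62.47671111 240.75996017] [ 1.79956334e+02 -6.09497252e-02  2.21177130e+01] [-0.90018207 -0.3022128  -5.30400929]
0.2 9.7 0.1 0.0 -0.0 -0.0
0.2 9.7 0.1 0.0 -0.0 -0.0
0.2 9.7 0.1 0.0 -0.0 -0.0
0.2 9.7 0.1 0.0 -0.0 -0.0
0.2 9.7 0.1 0.0 -0.0 -0.0
0.2 9.7 0.1 0.0 -0.0 -0.0
0.2 9.7 0.1 0.0 -0.0 -0.0
0.2 9.7 0.1 0.0 -0.0 -0.0
```

Emit:
{"name": "servo_tool", "arguments": {
  "motion": [
    [0,0.2,9.7,-0.5,0,0,0],
    [0,0.2,9.7,-0.5,0,0,0],
    [0,0.2,9.7,-0.5,0,0,0],
    [0,0.2,9.7,-0.5,0,0,0]
  ]
}}

```text
time: 6.55
tool_pos: [598.9, 24.7, 241.0]
tcp_rot: [-180.0, 0.1, 22.2]
ft_force: [0.0, 0.5, -5.8]
finger_gap: 8.9
```

```bash
python3 - <<'E'
from h import *
st=sense();print(st["tool_pos"],st["tcp_rot"],st["ft_force"]);plan((614,-8.7,240),22.3,4,st)
E
```

```text
[598.90201171  24.73193303 241.02057862] [-1.79972127e+02  1.12544865e-01  2.21976133e+01] [ 0.04473145  0.49528558 -5.78749087]
0.3 9.2 0.3 -0.0 0.0 -0.0
0.3 9.2 0.3 -0.0 0.0 -0.0
0.3 9.2 0.3 -0.0 0.0 -0.0
0.3 9.2 0.3 -0.0 0.0 -0.0
```

Emit:
{"name": "servo_tool", "arguments": {
  "motion": [
    [0,0.3,9,-0.3,0,0,0],
    [0,0.3,9,-0.3,0,0,0],
    [0,0.3,8.5,-0.3,0,0,0],
    [0,0.3,6,-0.3,0,0,0],
    [0,0,0,-0.5,0,0,0],
    [0,0,0,-0.5,0,0,0]
  ]
}}

```text
time: 7.15
tool_pos: [614.4, -10.5, 243.6]
tcp_rot: [180.0, 0.1, 22.0]
ft_force: [-0.3, 0.1, -6.1]
finger_gap: 9.2
```

```bash
python3 - <<'E'
from h import *
st=sense();s=snapshot("scene");w=snapshot("wrist");print(st["tool_pos"],st["tcp_rot"],st["ft_force"]);plan((614,-8.7,240),22.3,1,st)
o=np.zeros((600,800,3),np.uint8)
o[:,:450]=cv2.resize(s[150:270,305:395],(450,600),interpolation=cv2.INTER_CUBIC)
o[:400,450:]=cv2.resize(w[220:420,190:365],(350,400),interpolation=cv2.INTER_CUBIC)
cv2.imwrite("pics/c6.png",o)
E
```

```text
[614.35490702 -10.48081112 243.57268836] [1.79996703e+02 9.46261687e-02 2.20064532e+01] [-0.28270407  0.13273351 -6.13256101]
0.3 -1.8 3.6 0.0 0.002 -0.005
```

View pics/c6.png

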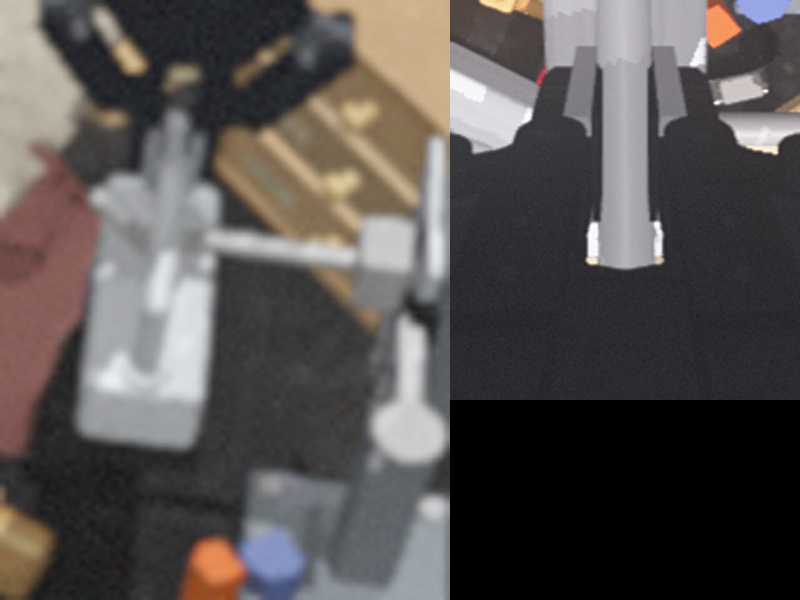

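The hook tip is through the handle opening and the bar sits over the dip. Lowering now.

Emit:
{"name": "servo_tool", "arguments": {
  "motion": [
    [0,0.3,-1,5,0,0,-0.005],
    [0,0,-0.5,8,0,0,0],
    [0,0,0,8,0,0,0],
    [0,0,0,8,0,0,0],
    [0,0,0,3,0,0,0],
    [0,0,0,0,0,0,0]
  ]
}}

```text
time: 7.85
tool_pos: [613.1, -7.1, 207.7]
tcp_rot: [-180.0, 0.1, 22.5]
ft_force: [0.8, -1.4, -4.4]
finger_gap: 8.9
```

Emit:
{"name": "servo_tool", "arguments": {
  "motion": [
    [0,0,0,4,0,0,0],
    [0,0,0,4,0,0,0],
    [0,0,0,4,0,0,0]
  ]
}}

```text
time: 8.15
tool_pos: [614.1, -7.4, 196.5]
tcp_rot: [179.9, 0.0, 22.4]
ft_force: [-1.2, -0.7, -3.1]
finger_gap: 9.2
```

```bash
python3 - <<'E'
from h import *
st=sense();print(st["tool_pos"],st["tcp_rot"],st["ft_force"],st["wrist_torque"])
E
```

```text
[614.10450821  -7.37156549 196.51683954] [1.79945994e+02 1.26485143e-02 2.24487724e+01] [-1.16884576 -0.66681465 -3.07857929] [-0.08231247 -0.20414536 -0.00538163]
```

Emit:
{"name": "servo_tool", "arguments": {
  "motion": [
    [0,0,0,4,0,0,0],
    [0,0,0,4,0,0,0],
    [0,0,0,4,0,0,0],
    [0,0,0,3,0,0,0],
    [0,0,0,0,0,0,0]
  ]
}}

```text
time: 8.65
tool_pos: [615.2, -7.9, 181.5]
tcp_rot: [179.8, -0.1, 22.4]
ft_force: [0.2, -1.2, -1.5]
finger_gap: 9.3
```

Emit:
{"name": "servo_tool", "arguments": {
  "motion": [
    [0,0,0,3,0,0,0],
    [0,0,0,3,0,0,0],
    [0,0,0,0,0,0,0],
    [0,0,0,0,0,0,0]
  ]
}}

```text
time: 9.05
tool_pos: [616.2, -8.4, 176.3]
tcp_rot: [179.7, -0.3, 22.4]
ft_force: [1.8, -0.7, -1.3]
finger_gap: 9.5
```

```bash
python3 - <<'E'
from h import *
st=sense();print(st["tool_pos"],st["tcp_rot"],st["ft_force"],st["wrist_torque"])
E
```

```text
[616.23137006  -8.3649273  176.28513678] [179.74239542  -0.25726075  22.42164538] [ 1.79073228 -0.73816979 -1.2798388 ] [-0.17111754 -0.1219872  -0.02511046]
```

Emit:
{"name": "servo_tool", "arguments": {
  "motion": [
    [0,-0.5,0,3,0,0,0],
    [0,-0.5,0,3,0,0,0],
    [0,-0.5,0,0,0,0,0],
    [0,0,0,0,0,0,0]
  ]
}}

```text
time: 9.45
tool_pos: [616.3, -8.4, 171.1]
tcp_rot: [179.7, -0.5, 22.4]
ft_force: [2.3, -1.3, -0.5]
finger_gap: 9.0
```

```bash
python3 - <<'E'
from h import *
st=sense();s=snapshot("scene");w=snapshot("wrist");print(st["tool_pos"],st["tcp_rot"],st["ft_force"],st["wrist_torque"],sense()["ft_force"])
o=np.zeros((600,800,3),np.uint8)
o[:,:450]=cv2.resize(s[150:270,305:395],(450,600),interpolation=cv2.INTER_CUBIC)
o[:400,450:]=cv2.resize(w[220:420,190:365],(350,400),interpolation=cv2.INTER_CUBIC)
cv2.imwrite("pics/c7.png",o)
E
```

```text
[616.3376404   -8.41732628 171.12849823] [179.69057391  -0.48639583  22.44548353] [ 2.34475807 -1.26123677 -0.53031812] [-0.08291845 -0.35806055  0.0475625 ] [ 2.94130016  0.48656215 -0.21654674]
```

View pics/c7.png

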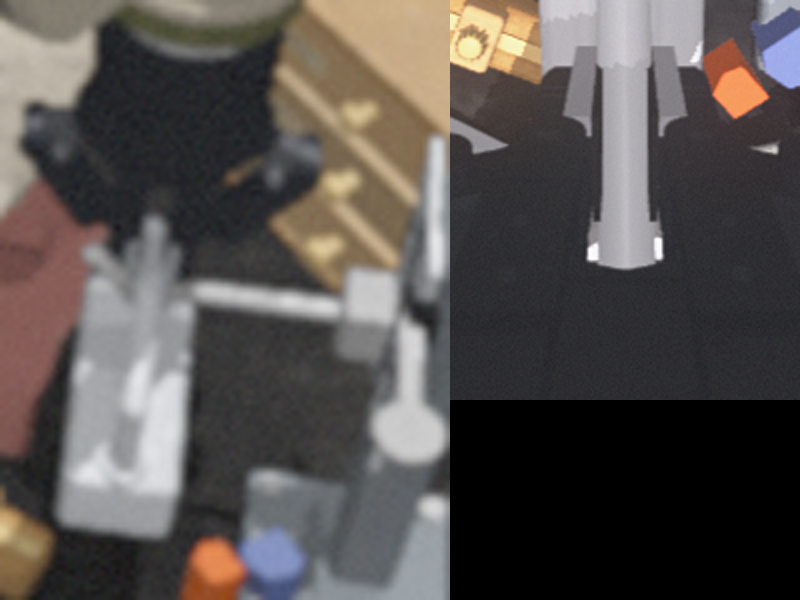

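Hook carrying nearly all the weight (residual 0.4 N). Releasing and backing up.

Emit:
{"name": "servo_tool", "arguments": {
  "motion": [
    [0,0,0,1,0,0,0],
    [14,0,0,0,0,0,0],
    [22,0,0,0,0,0,0],
    [32,0,0,0,0,0,0],
    [40,0,0,0,0,0,0],
    [40,0,0,-5,0,0,0],
    [40,0,0,-15,0,0,0],
    [40,0,0,-30,0,0,0],
    [40,0,0,-40,0,0,0],
    [40,0,0,-30,0,0,0]
  ]
}}

```text
time: 10.55
tool_pos: [610.7, -7.8, 290.3]
tcp_rot: [-179.9, 0.3, 22.4]
ft_force: [1.0, -0.5, 0.4]
finger_gap: 40.0
```

```bash
python3 - <<'E'
from h import *
st=sense();print(st)
E
```

```text
{'time': 10.55, 'joint_pos': array([-5.50672360e+00,  8.45526043e+00,  7.80870032e+01, -5.13151983e-02,
        9.37347247e+01,  6.20503136e+01]), 'qd': array([ 1.79342783e-02, -3.33244319e+00, -2.72891696e+01, -3.29754813e-03,
        3.17969094e+01,  7.44986713e-02]), 'joint_efforts': array([ 6.43829070e-02, -5.65445209e+01, -4.67217672e+01, -9.33138246e-03,
       -6.91445824e-01,  1.28806073e-04]), 'tool_pos': array([610.68881838,  -7.76512717, 290.28159624]), 'tcp_rot': array([-179.91542414,    0.26868647,   22.43994233]), 'ft_force': array([ 0.99622299, -0.50078648,  0.42380722]), 'wrist_torque': array([-0.00886829, -0.01824037, -0.03645932]), 'finger_gap': 39.95626825780876}
```

```bash
python3 - <<'E'
from h import *
plan((542,-67,290),22.3,8,tilt=135)
E
```

```text
-10.8 3.6 0.1 -0.098 0.0 0.001
-10.8 3.5 0.4 -0.098 0.0 0.001
-10.8 3.5 0.8 -0.098 0.0 0.001
-10.8 3.4 1.1 -0.098 0.0 0.001
-10.8 3.3 1.4 -0.098 0.0 0.001
-10.8 3.1 1.7 -0.098 0.0 0.001
-10.8 3.0 2.0 -0.098 0.0 0.001
-10.8 2.7 2.3 -0.098 0.0 0.001
```

Emit:
{"name": "servo_tool", "arguments": {
  "motion": [
    [10,-11,3.5,0,-0.098,0,0],
    [10,-11,3.5,0.4,-0.098,0,0],
    [10,-11,3.5,0.8,-0.098,0,0],
    [10,-11,3.5,1,-0.098,0,0],
    [10,-11,3.5,1.4,-0.098,0,0],
    [10,-11,3,1.7,-0.098,0,0],
    [10,-11,3,2,-0.098,0,0],
    [10,-11,3,2,-0.098,0,0],
    [10,0,0,0,0,0,0]
  ]
}}

```text
time: 11.45
tool_pos: [543.6, -70.9, 316.3]
tcp_rot: [132.9, -1.7, 22.2]
ft_force: [0.2, 1.1, -0.2]
finger_gap: 9.8
```

```bash
python3 - <<'E'
from h import *
st=sense();w=snapshot("wrist");cv2.imwrite("pics/w8.png",w);cv2.imwrite("pics/s8.png",snapshot("scene"));cv2.imwrite("pics/t8.png",snapshot("top"))
print(st["time"],st["tool_pos"],st["tcp_rot"],st["joint_pos"],sense()["tool_pos"])
p=camera_params("wrist");T=np.linalg.inv(p["tool_from_camera"]);R=Ro.from_euler("xyz",st["tcp_rot"],degrees=True)
for P in((637,-118,200),(637,-118,240),(602,-132,240),(637+.0,-118,280)):
  c=T[:3,:3]@R.inv().apply(np.array(P)-st["tool_pos"])+T[:3,3];print(P,p["fx"]*c[0]/c[2]+p["cx"],p["fy"]*c[1]/c[2]+p["cy"])
E
```

```text
11.45 [543.64611421 -70.87008267 316.33953195] [132.89335678  -1.67517931  22.15455499] [ 15.48073509 -12.2359211  107.72839187 -47.39180828  80.23875345
  90.72841011] [546.06462016 -71.06948457 319.06421342]
(637, -118, 200) 237.23475210163014 118.24842894350158
(637, -118, 240) 271.6107343672543 117.04450129690464
(602, -132, 240) 272.59434219306235 166.65783619327058
(637.0, -118, 280) 314.3104852779112 115.54905572019602
```

Projection puts the plate well in view, so I'll look at an upright crop.

```bash
python3 - <<'E'
import cv2
w=cv2.imread("pics/w8.png")[70:210,165:365]
# image right = up; rotate CCW so right -> up
w=cv2.rotate(cv2.resize(w,None,fx=4,fy=4,interpolation=cv2.INTER_CUBIC)[:, :],cv2.ROTATE_90_COUNTERCLOCKWISE)
w=cv2.resize(w,None,fx=.75,fy=.75,interpolation=cv2.INTER_AREA);print(w.shape);cv2.imwrite("pics/w8z.png",w)
E
```

```text
(600, 420, 3)
```

View pics/w8z.png

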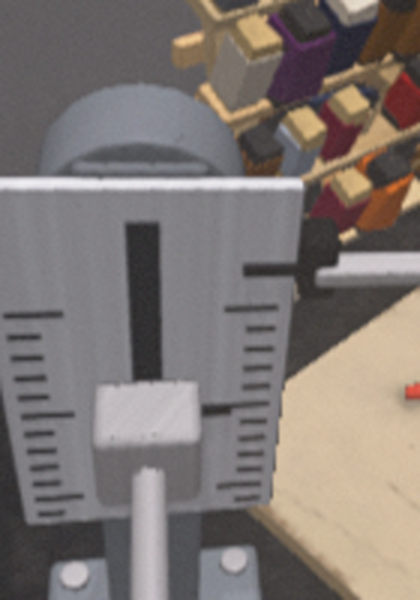

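Upright crop: the marker needle tip is at (246,270) and the pointer tip at (230,409), i.e. wrist px (275,152) and (228.7,146.7). The casting hangs below the carriage.

```bash
python3 - <<'E'
from h import *
np.set_printoptions(precision=1,suppress=True)
st=dict(tool_pos=np.array([543.65,-70.87,316.34]),tcp_rot=np.array([132.893,-1.675,22.155]))
th=np.radians(-67.6);x=np.array([np.cos(th),np.sin(th),0]);y=np.array([-x[1],x[0],0]);seat=np.array([595.5,-16.3,226])
def onx(q,D):
    o,d=ray("wrist",q,st);P=o+d*((seat-o)@x+D)/(d@x);return P,(P-seat)@y
f=lambda X,Y:(165+200-Y/3,70+X/3)
for D in(102,106,110):
  for n,q in dict(marker=(246,270),pointer=(230,409),zeroR=(250,309),zeroL=(35,315),majR=(255,406),maj2=(245,486),plateTL=(0,184),plateTR=(302,184)).items():
    P,yy=onx(f(*q),D);print(D,n,P,yy)
E
```

```text
102 marker [ 610.7 -120.3  250. ] -25.552683985080087
102 pointer [ 612.6 -119.6  196.1] -23.535360082864774
102 zeroR [ 609.2 -121.   236.2] -27.20322840196453
102 zeroL [ 657.2 -101.2  236.8] 24.65037768539273
102 majR [ 606.1 -122.2  196.8] -30.5336210518864
102 maj2 [ 607.1 -121.8  157.8] -29.47582749530669
102 plateTL [660.3 -99.9 277.1] 27.99621526248123
102 plateTR [ 600.  -124.8  276.9] -37.170022115459794
106 marker [ 611.8 -124.2  246.2] -26.062363755620403
106 pointer [ 613.7 -123.4  191.1] -23.999132638258132
106 zeroR [ 610.2 -124.9  232.1] -27.75046877324535
106 zeroL [ 659.3 -104.7  232.7] 25.28314348376087
106 majR [ 607.1 -126.2  191.8] -31.156649476704658
106 maj2 [ 608.1 -125.8  152. ] -30.074784249566978
106 plateTL [ 662.4 -103.4  274. ] 28.705120586747633
106 plateTR [ 600.8 -128.8  273.8] -37.94407174767651
110 marker [ 612.9 -128.1  242.5] -26.572043526160613
110 pointer [ 614.8 -127.3  186.1] -24.46290519365139
110 zeroR [ 611.3 -128.8  228.1] -28.29770914452606
110 zeroL [ 661.4 -108.1  228.6] 25.915909282129007
110 majR [ 608.  -130.1  186.8] -31.77967790152281
110 maj2 [ 609.1 -129.7  146.1] -30.673741003827175
110 plateTL [ 664.6 -106.8  270.8] 29.414025911014132
110 plateTR [ 601.6 -132.8  270.6] -38.71812137989333
```

```bash
python3 - <<'E'
from h import *
plan((543.5,-152,275),22.3,8)
E
```

```text
-4.3 2.4 10.4 0.102 -0.004 -0.002
-4.3 3.4 10.1 0.102 -0.004 -0.002
-4.2 4.5 9.8 0.102 -0.004 -0.002
-4.2 5.4 9.3 0.102 -0.004 -0.002
-4.2 6.3 8.7 0.102 -0.004 -0.002
-4.2 7.2 8.0 0.102 -0.004 -0.002
-4.1 7.9 7.2 0.102 -0.004 -0.002
-4.1 8.6 6.4 0.102 -0.004 -0.002
```

Emit:
{"name": "servo_tool", "arguments": {
  "motion": [
    [0,-4,2.5,5,0.102,-0.004,0],
    [0,-4,3.5,6,0.102,-0.004,0],
    [0,-4,4.5,7,0.102,-0.004,0],
    [0,-4,5.5,7,0.102,-0.004,0],
    [0,-4,6.5,7,0.102,-0.004,0],
    [0,-4,7,7,0.102,-0.004,0],
    [0,-4,8,7,0.102,-0.004,0],
    [0,-4,8,6,0.102,-0.004,0],
    [0,0,0,0,0,0,0]
  ]
}}

```text
time: 12.5
tool_pos: [552.8, -147.3, 305.7]
tcp_rot: [-178.2, -2.4, 21.6]
ft_force: [-1.0, -0.5, -0.8]
finger_gap: 0.0
```

```bash
python3 - <<'E'
from h import *
st=sense();print(st["tool_pos"],st["tcp_rot"],st["finger_gap"],st["ft_force"]);plan((543.5,-152,260),22.3,4,st)
E
```

```text
[ 552.77003294 -147.25821999  305.73659608] [-178.20593363   -2.44063969   21.61800936] 0.042673578226896075 [-1.01388521 -0.48019238 -0.7500756 ]
-3.1 0.6 11.3 -0.008 -0.011 -0.003
-3.0 0.5 11.3 -0.008 -0.011 -0.003
-2.8 0.4 11.4 -0.008 -0.011 -0.003
-2.7 0.3 11.4 -0.008 -0.011 -0.003
```

Emit:
{"name": "servo_tool", "arguments": {
  "motion": [
    [0,-3,0.6,11,-0.008,-0.011,-0.003],
    [0,-3,0.5,11,-0.008,-0.011,-0.003],
    [0,-3,0.4,11,-0.008,-0.011,-0.003],
    [0,-3,0.3,8,-0.008,-0.011,-0.003],
    [0,0,0,0,0,0,0]
  ]
}}

```text
time: 13.0
tool_pos: [544.1, -152.4, 263.5]
tcp_rot: [179.5, 0.0, 22.5]
ft_force: [-0.6, 0.0, -0.3]
finger_gap: -0.1
```

```bash
python3 - <<'E'
from h import *
st=sense();print(st["tool_pos"],st["tcp_rot"],st["finger_gap"],st["ft_force"]);plan((543.5,-152,245),22.3,1,st)
E
```

```text
[ 544.08934836 -152.44155331  263.50212127] [1.79475064e+02 2.16403672e-03 2.24871376e+01] -0.11574444937438788 [-0.61433162  0.0084381  -0.28405037]
-0.4 -0.8 18.5 0.009 0.0 0.003
```

Emit:
{"name": "servo_tool", "arguments": {
  "motion": [
    [0,0,-0.5,8,0.004,0,0],
    [0,0,0,6,0.004,0,0],
    [0,0,0,5,0,0,0],
    [0,0,0,5,0,0,0]
  ]
}}

```text
time: 13.4
tool_pos: [544.5, -150.5, 239.4]
tcp_rot: [179.9, -0.1, 22.7]
ft_force: [-2.1, 0.7, 2.1]
finger_gap: 0.0
```

Emit:
{"name": "servo_tool", "arguments": {
  "motion": [
    [0,0,0,8,0,0,0],
    [0,0,0,8,0,0,0],
    [0,0,0,8,0,0,0],
    [0,0,0,8,0,0,0],
    [0,0,0,3,0,0,0]
  ]
}}

```text
time: 13.9
tool_pos: [544.7, -150.7, 201.4]
tcp_rot: [179.9, -0.1, 22.6]
ft_force: [-0.0, 0.7, 2.2]
finger_gap: 0.3
```

```bash
python3 - <<'E'
from h import *
st=sense();print(st["time"],st["tool_pos"],st["tcp_rot"],st["finger_gap"],st["ft_force"])
E
```

```text
13.9 [ 544.71055089 -150.67410111  201.44780334] [ 1.79860564e+02 -1.44843744e-01  2.26240063e+01] 0.34256428711867953 [-0.01650717  0.65755869  2.1578646 ]
```

Emit:
{"name": "servo_tool", "arguments": {
  "motion": [
    [0,0,0,5,0,0,0],
    [0,0,0,3,0,0,0],
    [0,0,0,-1,0,0,0]
  ]
}}

```text
time: 14.2
tool_pos: [544.6, -150.7, 192.9]
tcp_rot: [179.9, -0.1, 22.6]
ft_force: [0.3, 0.3, -0.0]
finger_gap: -0.1
```

Emit:
{"name": "servo_tool", "arguments": {
  "motion": [
    [0,0,0,-15,0,0,0],
    [0,0,0,-35,0,0,0],
    [0,0,0,-40,0,0,0],
    [0,0,0,-20,0,0,0],
    [0,0,0,0,0,0,0]
  ]
}}

```text
time: 14.7
tool_pos: [543.4, -150.4, 309.9]
tcp_rot: [179.9, -0.1, 22.6]
ft_force: [0.5, 0.2, -0.2]
finger_gap: 0.2
```

```bash
python3 - <<'E'
from h import *
st=sense();print(st["time"],st["tool_pos"],st["tcp_rot"],st["ft_force"]); plan((543.6,-71,316),22.2,8,st,tilt=133)
E
```

```text
14.7 [ 543.43424264 -150.36593728  309.93427999] [ 1.79917156e+02 -6.08104265e-02  2.26158980e+01] [ 0.52601674  0.17455883 -0.24720966]
3.8 -9.1 -0.8 -0.102 -0.0 0.001
3.8 -9.0 -1.7 -0.102 -0.0 0.001
3.8 -8.8 -2.6 -0.102 -0.0 0.001
3.8 -8.5 -3.5 -0.102 -0.0 0.001
3.8 -8.1 -4.4 -0.102 -0.0 0.001
3.8 -7.6 -5.2 -0.102 -0.0 0.001
3.8 -7.0 -5.9 -0.102 -0.0 0.001
3.8 -6.4 -6.6 -0.102 -0.0 0.001
```

Emit:
{"name": "servo_tool", "arguments": {
  "motion": [
    [0,4,-9,-1,-0.102,0,0],
    [0,4,-9,-1,-0.102,0,0],
    [0,4,-9,-1,-0.102,0,0],
    [0,4,-9,-2,-0.102,0,0],
    [0,4,-8,-3,-0.102,0,0],
    [0,4,-8,-3,-0.102,0,0],
    [0,4,-7,-4,-0.102,0,0],
    [0,4,-6,-4,-0.102,0,0],
    [0,0,0,0,0,0,0],
    [0,0,0,0,0,0,0]
  ]
}}

```text
time: 15.7
tool_pos: [546.7, -73.4, 302.7]
tcp_rot: [131.4, -0.3, 22.9]
ft_force: [-0.0, 0.0, 0.1]
finger_gap: -0.3
```

```bash
python3 - <<'E'
from h import *
st=sense();w=snapshot("wrist");print(st["time"],st["tool_pos"].tolist(),st["tcp_rot"].tolist())
cv2.imwrite("pics/w9.png",w)
p=camera_params("wrist");T=np.linalg.inv(p["tool_from_camera"]);R=Ro.from_euler("xyz",st["tcp_rot"],degrees=True)
for P in((613.7,-123.4,191.1),):
  c=T[:3,:3]@R.inv().apply(np.array(P)-st["tool_pos"])+T[:3,3];u,v=p["fx"]*c[0]/c[2]+p["cx"],p["fy"]*c[1]/c[2]+p["cy"];print(u,v)
u,v=int(u),int(v);a=max(u-75,0);b=max(v-60,0);print(a,b)
z=cv2.rotate(cv2.resize(w[b:b+130,a:a+130],None,fx=4.5,fy=4.5,interpolation=cv2.INTER_CUBIC),cv2.ROTATE_90_COUNTERCLOCKWISE);cv2.imwrite("pics/w9z.png",z);print(z.shape)
E
```

```text
15.7 [546.7024364879449, -73.4467465343103, 302.67794774831816] [131.36007877988098, -0.27529212362890354, 22.88303949567441]
232.70224952709856 147.6869513429823
157 87
(585, 585, 3)
```

View pics/w9z.png

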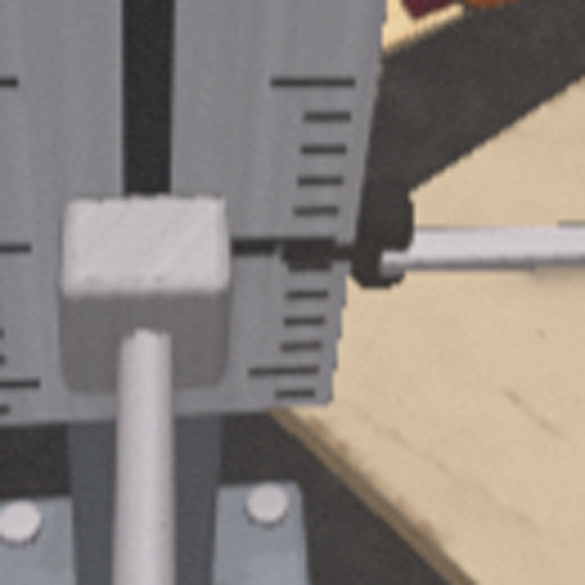

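The upright crop shows the pointer at (232–280, ~247) and the needle at (285–350, ~253), so they're nearly level. I'll measure the offset from darkness profiles.

```bash
python3 - <<'E'
import cv2
g=cv2.cvtColor(cv2.imread("pics/w9.png"),cv2.COLOR_BGR2GRAY)
print("u",*range(222,243))
for v in range(138,168): print(v,*g[v,222:243])
E
```

```text
u 222 223 224 225 226 227 228 229 230 231 232 233 234 235 236 237 238 239 240 241 242
138 107 108 118 121 122 124 123 111 93 86 82 89 109 124 127 129 130 129 129 130 132
139 122 124 123 119 123 118 120 103 69 50 51 71 107 126 128 129 129 127 130 129 128
140 127 126 126 124 123 127 127 110 67 50 48 71 104 128 128 126 127 127 126 128 128
141 131 129 126 130 128 128 129 110 72 53 55 67 107 129 128 128 130 128 130 134 129
142 134 133 132 129 129 131 128 114 76 53 52 66 108 130 134 131 134 132 134 130 131
143 132 132 130 131 132 132 134 117 77 53 52 68 111 134 136 136 132 135 136 135 133
144 132 128 131 131 129 131 133 116 78 52 55 65 112 135 137 136 137 136 137 137 135
145 129 126 128 131 128 131 129 116 80 55 51 64 107 131 134 135 136 135 135 136 134
146 126 127 126 127 127 125 127 111 74 50 49 63 104 131 134 132 134 134 135 133 129
147 130 131 130 130 130 129 129 116 84 56 54 62 102 131 131 131 131 130 131 131 133
148 134 133 131 133 134 135 131 125 102 81 68 66 103 132 132 129 132 132 131 129 128
149 131 133 128 130 131 129 113 91 83 78 73 69 107 134 134 133 131 131 132 131 130
150 12
[... 717 characters left out ...]
28 131 126 103 66 62 64 51 55 51 60 102 133 137 134 122 92 74 113 138
160 125 125 125 125 108 87 78 63 57 54 58 62 97 126 132 135 119 88 78 112 135
161 127 125 125 124 127 121 104 66 54 61 68 85 106 128 134 127 117 89 77 115 132
162 127 126 125 122 126 124 106 64 58 56 85 112 129 127 129 132 127 115 112 122 128
163 133 132 133 129 125 125 106 68 56 56 82 113 127 129 129 128 128 128 128 128 129
164 188 191 190 157 115 116 102 67 54 58 80 117 129 128 128 127 128 128 129 126 129
165 197 194 158 95 66 67 65 56 55 61 73 95 117 125 126 128 130 131 130 129 128
166 192 159 89 56 52 57 53 56 59 56 59 60 68 72 74 81 88 100 109 116 123
167 161 87 54 52 56 60 57 56 56 56 56 53 52 50 55 54 60 61 65 68 71
```

```bash
python3 - <<'E'
from h import *
plan((539,-55,270),22.5,4,tilt=114)
E
```

```text
0.1 -9.4 1.5 -0.076 -0.002 -0.0
0.1 -9.5 0.8 -0.076 -0.002 -0.0
0.1 -9.5 0.1 -0.076 -0.002 -0.0
0.1 -9.5 -0.6 -0.076 -0.002 -0.0
```

Emit:
{"name": "servo_tool", "arguments": {
  "motion": [
    [0,0,-9,1.5,-0.076,0,0],
    [0,0,-9,1,-0.076,0,0],
    [0,0,-9,0,-0.076,0,0],
    [0,0,-9,-0.5,-0.076,0,0],
    [0,0,0,0,0,0,0],
    [0,0,0,0,0,0,0]
  ]
}}

```text
time: 16.35
tool_pos: [541.9, -62.3, 277.2]
tcp_rot: [114.0, -0.9, 22.0]
ft_force: [0.5, 1.0, 0.6]
finger_gap: -0.1
```

```bash
python3 - <<'E'
from h import *
st=sense();w=snapshot("wrist");print(st["time"],st["tool_pos"].tolist(),st["tcp_rot"].tolist())
cv2.imwrite("pics/w10.png",w)
p=camera_params("wrist");T=np.linalg.inv(p["tool_from_camera"]);R=Ro.from_euler("xyz",st["tcp_rot"],degrees=True)
for P in((613.7,-123.4,191.1),(637,-118,275)):
  c=T[:3,:3]@R.inv().apply(np.array(P)-st["tool_pos"])+T[:3,3];u,v=p["fx"]*c[0]/c[2]+p["cx"],p["fy"]*c[1]/c[2]+p["cy"];print(u,v)
  if P[2]<200:
    u,v=int(u),int(v);g=cv2.cvtColor(w,cv2.COLOR_BGR2GRAY)
    print("u",*range(u-13,u+14))
    for r in range(v-16,v+24): print(r,*g[r,u-13:u+14])
E
```

```text
16.35 [541.9261760369451, -62.26501643964246, 277.1805596105138] [114.01104169213602, -0.8601674642979538, 22.02592758291956]
218.3459316377882 149.11037592787247
u 205 206 207 208 209 210 211 212 213 214 215 216 217 218 219 220 221 222 223 224 225 226 227 228 229 230 231
133 110 110 110 112 111 112 111 113 112 113 125 147 168 186 187 188 190 190 189 190 190 188 185 187 191 190 190
134 112 109 111 111 110 112 112 111 112 115 127 148 171 185 186 188 190 189 191 188 188 189 188 185 188 190 192
135 111 114 116 113 115 114 113 114 115 115 125 147 174 187 186 188 189 189 188 188 183 186 180 179 178 181 181
136 110 110 110 111 110 112 110 110 110 108 116 137 165 178 179 181 181 179 178 177 175 173 175 170 169 168 167
137 105 107 106 108 107 108 106 102 106 105 106 125 149 168 170 171 168 170 167 167 166 162 162 161 159 157 152
138 104 103 104 103 102 103 105 106 102 103 106 115 132 149 160 164 160 151 145 141 138 127 124 125 123 129 136
139 109 110 105 106 106 106 105 104 105 104 100 97 104 106 102 111 123 123 128 130 133 131 130 132 134 133 136
140 127 128 125 129 127 126 128 124 126 125 
[... 2691 characters left out ...]
134 132
166 131 134 129 127 129 131 129 130 135 112 69 52 51 60 101 133 132 130 131 132 129 131 131 133 130 128 131
167 133 129 120 105 107 112 116 119 123 107 76 50 49 55 100 128 131 135 132 133 132 133 135 132 133 134 132
168 130 130 129 104 70 66 65 63 70 62 52 49 51 53 66 80 85 89 93 95 99 104 110 114 121 123 126
169 127 127 109 67 50 46 50 52 52 51 48 52 52 50 51 54 52 54 56 56 55 62 62 63 64 67 72
170 124 105 67 52 50 52 51 55 45 52 52 49 50 50 47 49 47 47 49 45 49 51 52 51 52 54 51
171 92 86 56 50 49 53 54 53 49 50 51 48 50 48 53 50 49 49 49 51 49 57 52 54 52 55 57
172 71 65 47 52 52 54 54 49 54 49 49 48 51 47 49 52 50 49 50 49 49 55 54 53 53 57 57
325.0749746544564 116.24971395685779
```

```bash
python3 - <<'E'
from h import *
print(sense()["ft_force"],hand_in())
E
```

```text
the job is handed in; nothing more can be done
[-0.83764405  0.3654467   0.4741379 ] None
```

I hung the long casting by the middle of its handle in the hook's dip and slid the marker down to the pointer. I handed the job in at about 16.4 s of the 51 s allowed; no verdict was reported.

- **Hanging:** I gripped the bar about 20 mm off its middle and lowered it slowly, letting go only once the wrist carried about 0.2–0.5 N. I estimate the scale sank 34–38 mm, from bar height and the casting's weight of about 5.7 N; the stop is at 85 mm.
- **Marker:** two wrist views from different angles both show the needle 2 to 3 mm below the pointer, inside the 5 mm limit. I left it there because the pad is only meant to be pushed down.
- **Contact:** at hand-in the gripper was well clear, and the wrist force was about 1 N, as noisy as in free air.
- **Not checked:** after letting go I took no close look at the bar in the dip or at how upright the casting hangs. I infer both from where it was aimed (about 2 mm) and from the steady sunk pointer. I also did not re-measure the other castings and bench items, though the arm did not come near them.

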